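Zero a burr coffee grinder on its concentric dials

TASK

The coffee grinder's burrs have been cleaned and it must be zeroed again. Turn the outer coarse ring on its head clockwise to the zero line; then, without shifting the ring from there, turn only the inner fine knob clockwise until you feel the burrs just touch (forcing it drags the ring round), and back the knob off an eighth of a turn. Leave the mug and the things nearby where they are.

Things in the scene. Friction and masses are not known exactly. Their poses are not given: they have to be found in the camera images.
- grinder: grey electric coffee grinder fixed to the worktop, 200 mm deep, 130 mm wide: flat black base, column at the back, a round grinding head (120 mm across) reaching out to the front over a mug. Origin under the middle of the base; z up, -x is the front (spout and zero line). On the head's flat top (170 mm up) sit two concentric dials with a vertical axis
- dial_axis (a point): point on the common axis of both dials, on the head's flat top; axes as the grinder's
- coarse_center (a point): centre, half-way up, of the outer coarse ring: black, knurled, 58 mm diameter, 18 mm high, its underside 2 mm and its top 20 mm above the head's flat top. One long white line on it, pointing to its own -x, and short strokes each eighth of a turn. Its frame turns with the ring
- coarse (a joint): angle of the coarse ring, rad: 0 with its white line on the zero line, the broad black line at the front of the head; grows counter-clockwise seen from above (scale strokes each 0.1 rad). It stands at 0.5 to 1.2 at first, turns against 0.3 N m of friction, has no stop at zero and stays where it is left. The fine knob rides on the ring and goes round with it
- fine_center (a point): centre, half-way up, of the inner fine knob: aluminium, fluted, 30 mm diameter, 27 mm high, its underside 3 mm above the ring's top (its top 50 mm above the head's flat top). Clockwise closes the burrs: they meet after 0.45 to 1.1 rad, a point that differs with wear and that only feel shows. Free before it (0.05 N m), then 2.5 N m per rad. Frame turns with the knob; its pointer is its own -x
- fine_mark (a point): outer end of the black pointer line on top of the fine knob, 13 mm from the axis. Once the burrs touch, turning on with more than 0.3 N m drags the coarse ring round with the knob; 0.1 N m over the free torque is a good sign of touch
- upper_burr_face (a point): hidden in the head: underside of the upper burr, on the dial axis; the fine knob's thread lowers it 0.2 mm per rad clockwise
- lower_burr_face (a point): hidden in the head: upper face of the lower burr, fixed, 26 mm below the head's top, on the dial axis; the burrs touch when the upper face comes down to it
- mug: white mug, 83 mm across and 93 mm high, standing on the grinder's tray under the spout; origin under its middle
- tumbler: clear tumbler, 76 mm across, 86 mm high, to the right of the grinder; origin under its middle
- canister: white tub with lid, 130 mm across, 128 mm high, to the right of the grinder; origin under its middle
- salt: salt shaker, 44 mm across, 90 mm high, to the left of the grinder; origin under its middle
There are look-alikes about, which are no part of the job. Leave any orange look-alike of the mug alone.

How it is judged:
By the outcome, as a careful person would: the job done as asked, in the order asked, and still so for the second after the job is handed in, with the robot touching nothing.
It also fails if it takes over 67 s, if anything falls off the work surface, if the arm or the gripper's body presses on something with over 40 N, if the wrist force passes 120 N, or if a joint passes its speed limit or range.

ROBOT

A 6-joint arm with a two-finger parallel gripper is mounted at the origin on a cart in front of the work surface, level with it; the furniture and walls round the work are solid. World frame = base frame: x ahead of the robot, y to its left, z up, the work surface at z = 0. Lengths are in m, angles in rad, forces in N, time in s.
With the tool pointing down it reaches from about 0.35 to 0.775 m from the base axis. Payload 7.3 kg.
Tool frame: the origin (TCP) lies midway between the tips of the shut fingers; the grasp point (between the pads) lies 19 mm behind it (robot.grip_depth is the z of the grasp point in the tool frame, in m); z points along the fingers, y is the line along which they close (so a half turn about z gives the same grasp; the last joint's range is limited). The gripper opens to 92 mm and grips with 3 to 60 N. Pads are 19 mm wide; open, the fingers measure 130 mm over their backs; the gripper's body (75 mm by 190 mm) begins 47 mm behind the grasp point.
Start: joints at [-1.321, 0.342, 1.524, -0, 1.275, -0.146], TCP at [0.202, -0.484, 0.227] pointing down, gripper open.
Joint ranges: [-2.53, 2.53], [-0.77, 2.02], [0.04, 2.7], [-1, 4.14], [0.28, 2.66], [-3.11, 3.11]. Speed limits (rad/s): [2.57, 2.57, 3.14, 3.14, 3.14, 3.14].

INTERFACE

Orientations are given as [roll, pitch, yaw] about the fixed x, y, z axes, in that order (R = Rz(yaw) Ry(pitch) Rx(roll)).
In Python, from cell import robot, viewer gives the robot as it stands.
- The arm moves only by the tool step_arm, never from a script. Its argument "increments" is a list of rows, each an object with "delta_pos": the shift along the tool's x, y, z in cm, a list of three; "dr": the turn, a rotation vector about the tool's x, y, z in degrees, a list of three; "fingers": the closure, from -1 (fully open) to 1 (shut), so that 0 is half open. In form: [{"delta_pos": [tx, ty, tz], "dr": [wx, wy, wz], "fingers": fingers}, ...]. A call has exactly 5 rows; each row is the pose to reach, as a shift and turn from the pose commanded when the call began, along the tool's axes at that moment; what a row does not reach only later rows make up. A row lasts 1/8 s, in which the tool goes at most 62.5 mm and 10.7 degrees, less where a joint would pass 70% of its speed; a pose out of reach is approached as far as the arm can. A call with a gripper value outside its range is refused whole. The fingers move at their own pace and stop on an object; "newtons" is the grip in N (left out, the last holds). Time passes only in rows, so rows that repeat a pose let the fingers close, or fill a call up. It gives the time, the measured TCP pose, the force, the opening and the grip force at its end, in the units of the state.
- robot.observe(): the state, without advancing time (a new reading comes with each control period).
- viewer.read_camera(name): name is "scene" or "top"; returns the picture (420x560x3 uint8, red, green, blue); there is no depth.
- viewer.camera_params(name): a dict with "K" (3x3 intrinsics, pixels), "T" (4x4, takes a point from camera to world coordinates). Camera axes: x right, y down, z forward; pixel columns grow to the right and rows downward; lengths in m; the calibration is good to about 2 mm. A picture is of the moment at which its call begins. camera_params takes no time and is no camera call.
- robot.hand_in(): hands the job in; it is judged then, once.
The state is a dict: "time": time; "qpos": joint angles; "qvel": joint speeds; "joint_efforts": joint torques, N m; "tool_pos": TCP position; "tool_rot": TCP orientation; "contact_force": force on the tool from outside, world axes, zero at the start; "torque": the same for the moment, N m; "opening": finger opening in m; "grip_force": force on a finger pad.
Only numpy, scipy, OpenCV 4.12 (cv2) and the standard library are available. Lean on these libraries where they do the work, as an engineer would, in place of code of your own. Each camera call takes 0.05 s, during which the arm holds its last target. There are 200 camera calls.

## Working session

There is one attempt and no reset: what is moved stays moved. The work goes in short steps, Python scripts to look and compute and a tool call to move; the robot and the scene stay as the last step left them, time stands still between calls to the robot, and variables do not carry over. Pictures are saved under pics/ and viewed, at most 10 in all, crops included, and the job is handed in when it is done.

Besides the shell and the picture viewer there is one more tool, called after "Emit:" as a command line: name --argument value ..., lists and objects as JSON in quotes. step_arm: Moves the arm, as the interface text tells. Its arguments: {"type":"object","properties":{"increments":{"type":"array"},"newtons":{"type":"number"}},"required":["increments"]}

```bash
mkdir -p pics; ls
python3 - <<'E'
from cell import robot, viewer
import cv2,numpy as np
for n in("scene","top"):
    im=viewer.read_camera(n); cv2.imwrite(f"pics/{n}0.png",im[:,:,::-1]); p=viewer.camera_params(n); print(n,np.round(p["K"],1).tolist(),np.round(p["T"],4).tolist())
o=robot.observe(); print(o, robot.grip_depth)
E
```

```text
pics
scene [[543.1, 0.0, 278.3], [0.0, 543.1, 213.8], [0.0, 0.0, 1.0]] [[0.731, -0.4195, 0.5382, -0.2206], [-0.6824, -0.4419, 0.5823, -0.8365], [-0.0064, -0.7929, -0.6093, 0.9498], [0.0, 0.0, 0.0, 1.0]]
top [[474.1, 0.0, 271.6], [0.0, 474.1, 205.4], [0.0, 0.0, 1.0]] [[-0.0092, -0.9993, 0.036, 0.4491], [-0.9995, 0.0081, -0.029, -0.0627], [0.0287, -0.0363, -0.9989, 1.1843], [0.0, 0.0, 0.0, 1.0]]
{'time': 0.1, 'qpos': array([-1.32100335e+00,  3.42613000e-01,  1.52492766e+00, -2.92429916e-05,
        1.27538237e+00, -1.46014182e-01]), 'qvel': array([ 2.76552781e-04, -9.33777373e-05, -4.25769738e-04, -4.35472661e-04,
       -6.48180504e-04, -2.09296186e-03]), 'joint_efforts': array([ 1.53997247e-03, -4.32005453e+01, -2.44693083e+01,  7.19001819e-02,
        5.25545678e-02, -5.24329414e-05]), 'tool_pos': array([ 0.20233023, -0.48405298,  0.22613309]), 'tool_rot': array([-3.14027236e+00, -1.65897830e-04,  3.95815584e-01]), 'contact_force': array([0.15197608, 0.57390768, 0.82240232]), 'torque': array([ 0.01933892, -0.01766881,  0.0184594 ]), 'grip_force': 0.0, 'opening': 0.09168195405402435} -0.0188
```

View pics/scene0.png

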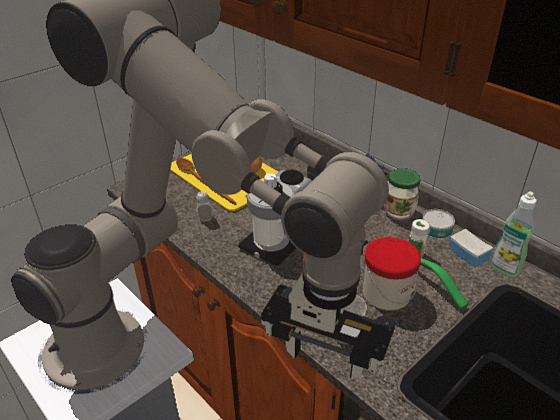

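View pics/top0.png

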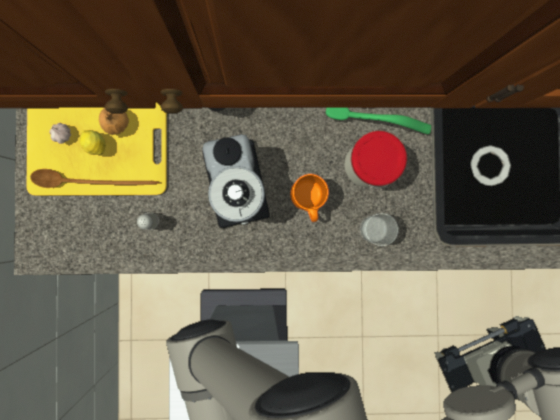

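The scene view shows the grinder at about (270,220), partly hidden by the arm. In the top view the dials are clear at about (236,192), with the orange mug look-alike at (310,193). I'll zoom in on the dials.

```bash
cat > h.py <<'E'
from cell import robot, viewer
import cv2,numpy as np
def ray(n,u,v,z):
    p=viewer.camera_params(n);d=p["T"][:3,:3]@np.linalg.inv(p["K"])@[u,v,1];c=p["T"][:3,3]
    return c+d*(z-c[2])/d[2]
def proj(n,P):
    p=viewer.camera_params(n);q=p["K"]@(p["T"][:3,:3].T@(np.array(P)-p["T"][:3,3]));return q[:2]/q[2]
def crop(n,name,u0,v0,w,h,s):
    im=viewer.read_camera(n)[v0:v0+h,u0:u0+w,::-1]
    cv2.imwrite(name,cv2.resize(im,None,fx=s,fy=s,interpolation=cv2.INTER_CUBIC));return im
E
python3 - <<'E'
from h import *
crop("top","pics/c1.png",196,130,80,100,6)
im=viewer.read_camera("top").astype(int)
# head disc contour
g=cv2.cvtColor(im.astype(np.uint8),cv2.COLOR_RGB2GRAY)
c=cv2.HoughCircles(g[140:240,190:290],cv2.HOUGH_GRADIENT,1,30,param1=100,param2=12,minRadius=23,maxRadius=31);print(c)
for z in (0.17,.19,.22):print(z,ray("top",236,192,z))
E
```

```text
[[[46.5 53.5 27.1]
  [39.5 19.5 27.1]]]
0.17 [ 0.51504096 -0.01609057  0.17      ]
0.19 [ 0.51374109 -0.01700925  0.19      ]
0.22 [ 0.5117913  -0.01838727  0.22      ]
```

View pics/c1.png

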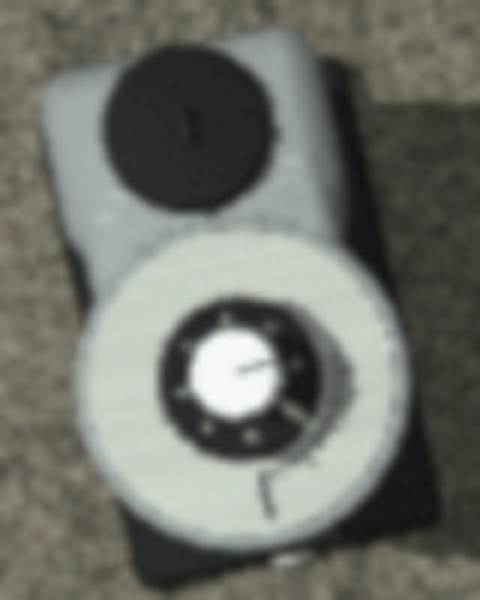

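Crop c1 (6× scale) shows the following:
- The head circle is centred at about (243,388) and the fine knob top at about (235,371).
- The ring's long white line is at about (295,410).
- The zero line at the front is at about (268,495), so the coarse angle is roughly 0.85 rad.
- The fine pointer points right and slightly up.

Next I'll measure these precisely, along with the column height.

```bash
cat >> h.py <<'E'
def blob(mask,lo,hi):
    n,l,s,c=cv2.connectedComponentsWithStats(mask.astype(np.uint8));
    return [(np.round(c[i],2).tolist(),s[i].tolist()) for i in range(1,n) if lo<s[i][4]<hi]
E
python3 - <<'E'
from h import *
im=viewer.read_camera("top").astype(int); sub=im[130:230,196:276]; g=sub.mean(2)
print("white",blob(g>225,20,400)); print("dark",blob(g<70,100,3000))
print("darkcap",blob(g[:45]<60,100,3000))
s=viewer.read_camera("scene"); cv2.imwrite("pics/s1.png",cv2.resize(s[150:270,220:340,::-1],None,fx=5,fy=5,interpolation=cv2.INTER_CUBIC))
E
```

```text
white [([38.19, 61.82], [33, 56, 12, 13, 114])]
dark [([31.12, 20.91], [18, 7, 28, 28, 603]), ([68.91, 50.47], [48, 9, 32, 84, 1436]), ([41.08, 63.26], [27, 50, 27, 26, 285]), ([29.68, 92.75], [20, 85, 26, 14, 154])]
darkcap [([31.06, 21.0], [18, 8, 27, 27, 588]), ([66.14, 29.43], [53, 10, 27, 35, 522])]
```

View pics/s1.png

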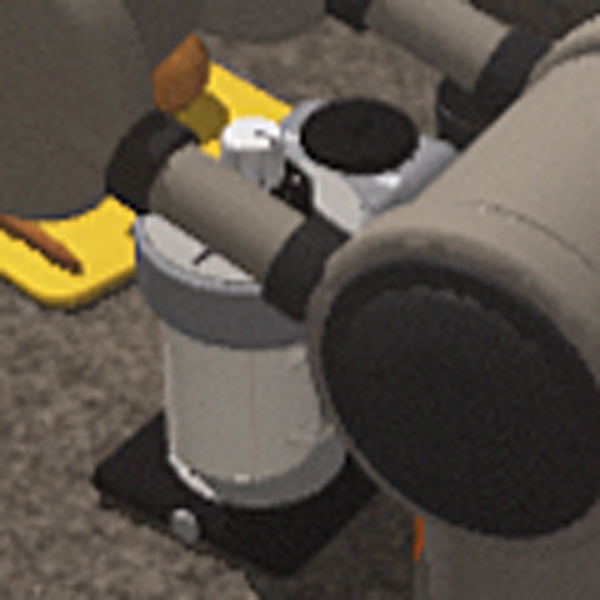

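The scene crop shows the cap centre at about (360,135), which is full-image (292,177), and the knob top at about (253,131), which is (270.6,176.2). The zero line is at about (203,257). I'll triangulate from these.

```bash
cat >> h.py <<'E'
def tri(ut,us):
    A=[];b=[]
    for n,u in(("top",ut),("scene",us)):
        p=viewer.camera_params(n);c=p["T"][:3,3];d=p["T"][:3,:3]@np.linalg.inv(p["K"])@[*u,1];d/=np.linalg.norm(d);M=np.eye(3)-np.outer(d,d);A.append(M);b.append(M@c)
    return np.linalg.lstsq(np.vstack(A),np.hstack(b),rcond=None)[0]
E
python3 - <<'E'
from h import *
print("cap",tri((227.1,150.9),(292,177)),"knob",tri((234.3,191.9),(270.6,176.2)))
k=ray("top",234.25,191.9,.22);print("knob@.22",k, "proj scene",proj("scene",k))
print("head@.17 ",ray("top",236.5,194.7,.17),ray("top",236.5,193.5,.17),"ring@.19",ray("top",236,193.3,.19))
r=lambda a,b,z:ray("top",196+a/6,130+b/6,z)
ax=k[:2]
f=lambda p:np.arctan2(*(p[:2]-ax)[::-1])
print("zero out/in",f(r(269,517,.17)),f(r(262,478,.17)),"white",f(r(306,418,.19)),f(r(284,402,.19)),"fine",f(r(272,360,.22)))
for z in(.2,.22,.24):
  c=ray("top",227.1,150.9,z);print("cap",z,c,np.arctan2(*(c[:2]-ax)[::-1]))
E
```

```text
cap [0.6041133  0.00253482 0.16647911] knob [ 0.51266704 -0.01544184  0.2194339 ]
knob@.22 [ 0.51202095 -0.01483616  0.22      ] proj scene [269.89800186 176.01897926]
head@.17  [ 0.50924871 -0.01712086  0.17      ] [ 0.51181928 -0.0171375   0.17      ] ring@.19 [ 0.5110107  -0.01699168  0.19      ]
zero out/in -2.915282548127863 -2.8933863926579266 white -2.096280363512321 -2.0420464398071765 fine -1.315073858048649
cap 0.2 [5.98912615e-01 4.71302108e-04 2.00000000e-01] 0.17437801311676893
cap 0.22 [ 0.59586902 -0.00081188  0.22      ] 0.16572418622359306
cap 0.24 [ 0.59282544 -0.00209507  0.24      ] 0.1563904472887051
```

Emit:
step_arm --increments '[{"delta_pos": [3,-2,-6],"dr": [0,0,0],"fingers": -1},{"delta_pos": [8,-5.4,-7.5],"dr": [0,0,0],"fingers": -1},{"delta_pos": [13,-8.7,-7.5],"dr": [0,0,0],"fingers": -1},{"delta_pos": [18,-12.1,-7.5],"dr": [0,0,0],"fingers": -1},{"delta_pos": [23,-15.4,-7.5],"dr": [0,0,0],"fingers": -1}]'

```text
time: 0.92
tool_pos: [0.356, -0.2518, 0.302]
tool_rot: [3.141, -0.0, 0.395]
contact_force: [0.4, -0.2, 0.1]
opening: 0.0919
grip_force: 0.0
```

Emit:
step_arm --increments '[{"delta_pos": [5,-3.3,0],"dr": [0,0,0],"fingers": -1},{"delta_pos": [10,-6.7,0],"dr": [0,0,0],"fingers": -1},{"delta_pos": [15,-10,0],"dr": [0,0,-4],"fingers": -1},{"delta_pos": [20,-13.4,0],"dr": [0,0,-8],"fingers": -1},{"delta_pos": [23.6,-15.8,0],"dr": [0,0,-12.8],"fingers": -1}]'

```text
time: 1.55
tool_pos: [0.513, -0.0145, 0.3016]
tool_rot: [3.142, -0.0, 0.623]
contact_force: [0.8, -0.8, 0.1]
opening: 0.0919
grip_force: 0.0
```

Emit:
step_arm --increments '[{"delta_pos": [-0.2,0.05,4],"dr": [0,0,0],"fingers": -1},{"delta_pos": [-0.2,0.05,8],"dr": [0,0,0],"fingers": -1},{"delta_pos": [-0.2,0.05,11],"dr": [0,0,0],"fingers": -1},{"delta_pos": [-0.2,0.05,12.2],"dr": [0,0,0],"fingers": -1},{"delta_pos": [-0.2,0.05,12.7],"dr": [0,0,0],"fingers": -1}]'

```text
time: 2.17
tool_pos: [0.511, -0.0185, 0.1748]
tool_rot: [3.141, -0.0, 0.619]
contact_force: [0.2, 0.1, -0.9]
opening: 0.0918
grip_force: 0.0
```

Emit:
step_arm --increments '[{"delta_pos": [0,0,0],"dr": [0,0,0],"fingers": 1},{"delta_pos": [0,0,0],"dr": [0,0,0],"fingers": 1},{"delta_pos": [0,0,0],"dr": [0,0,0],"fingers": 1},{"delta_pos": [0,0,0],"dr": [0,0,0],"fingers": 1},{"delta_pos": [0,0,0],"dr": [0,0,0],"fingers": 1}]' --newtons 8

```text
time: 2.8
tool_pos: [0.5097, -0.0167, 0.175]
tool_rot: [-3.138, -0.0, 0.619]
contact_force: [-4.8, 6.8, 4.3]
opening: 0.0577
grip_force: 8.0
```

```bash
python3 -c "
from h import *
crop('scene','pics/s2.png',220,130,140,110,5)
crop('top','pics/t2.png',190,130,100,100,5)
o=robot.observe();print(o['torque'],o['contact_force'],o['opening'])"
```

```text
[ 1.33647967  0.73719591 -0.03506579] [-4.22321148  6.65251499  5.17240674] 0.05745662637111758
```

View pics/s2.png

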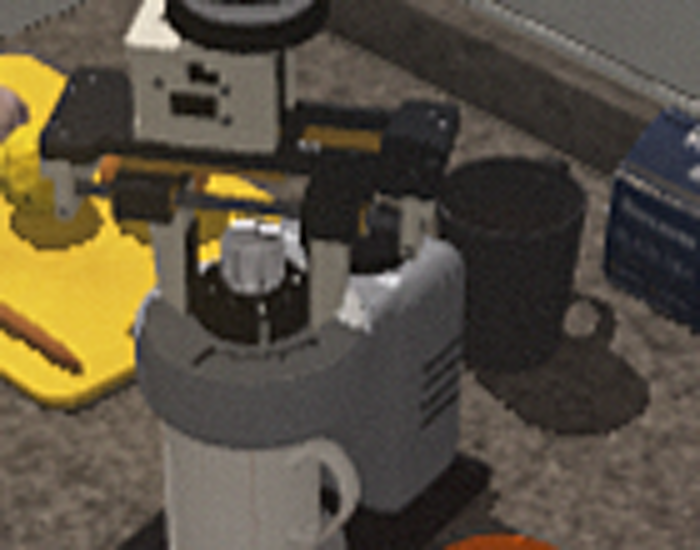

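The crop shows the fingers on the ring, with the white line at about (263,330) and the zero line at about (205,354). The side force indicates the tool is about 2 mm off centre. I'll recentre, grip harder and start turning.

Emit:
step_arm --increments '[{"delta_pos": [0.1,-0.2,0],"dr": [0,0,0],"fingers": 1},{"delta_pos": [0.15,-0.2,0],"dr": [0,0,0],"fingers": 1},{"delta_pos": [0.15,-0.2,0],"dr": [0,0,0],"fingers": 1},{"delta_pos": [0.15,-0.2,0],"dr": [0,0,0],"fingers": 1},{"delta_pos": [0.15,-0.2,0],"dr": [0,0,0],"fingers": 1}]'

```text
time: 3.52
tool_pos: [0.5098, -0.0165, 0.175]
tool_rot: [-3.141, 0.002, 0.619]
contact_force: [-5.9, -2.7, 5.4]
opening: 0.0578
grip_force: 8.0
```

Emit:
step_arm --increments '[{"delta_pos": [0,0,0],"dr": [0,0,0],"fingers": 1},{"delta_pos": [0,0,0],"dr": [0,0,0],"fingers": 1},{"delta_pos": [0,0,0],"dr": [0,0,3],"fingers": 1},{"delta_pos": [0,0,0],"dr": [0,0,6],"fingers": 1},{"delta_pos": [0,0,0],"dr": [0,0,10],"fingers": 1}]' --newtons 40

```text
time: 4.15
tool_pos: [0.5095, -0.0162, 0.175]
tool_rot: [-3.141, 0.003, 0.443]
contact_force: [-7.2, -1.1, 6.5]
opening: 0.0571
grip_force: 40.0
```

```bash
python3 -c "
from h import *
o=robot.observe();print(o['torque'],o['contact_force'],o['opening'],o['tool_rot'],o['tool_pos'])"
```

```text
[0.11781789 1.242818   0.34011859] [-7.16093436 -1.13930767  6.49586294] 0.05705611691893663 [-3.14097847e+00  2.76710729e-03  4.43216719e-01] [ 0.50951786 -0.01620965  0.17498037]
```

Emit:
step_arm --increments '[{"delta_pos": [0,0,0],"dr": [0,0,6],"fingers": 1},{"delta_pos": [0,0,0],"dr": [0,0,13],"fingers": 1},{"delta_pos": [0,0,0],"dr": [0,0,20],"fingers": 1},{"delta_pos": [0,0,0],"dr": [0,0,27],"fingers": 1},{"delta_pos": [0,0,0],"dr": [0,0,32],"fingers": 1}]'

```text
time: 4.78
tool_pos: [0.5093, -0.0149, 0.175]
tool_rot: [-3.14, 0.003, -0.116]
contact_force: [-7.2, 4.4, 5.8]
opening: 0.0567
grip_force: 40.0
```

```bash
python3 -c "
from h import *
crop('scene','pics/s3.png',240,160,60,50,10)
o=robot.observe();print(o['torque'],o['contact_force'],o['opening'],o['tool_rot'],o['tool_pos'])"
```

```text
[0.92919164 1.22849126 0.06207167] [-6.95996982  3.47843369  6.97724453] 0.0566297116088382 [-3.14024875  0.00333645 -0.11994689] [ 0.50927687 -0.01486505  0.17494681]
```

View pics/s3.png

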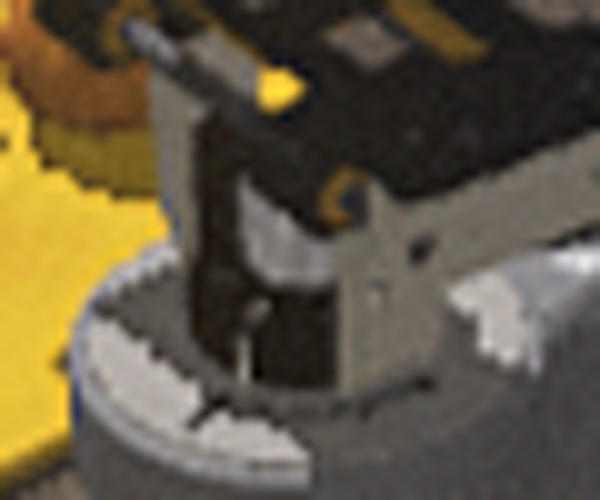

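The crop (10×) shows the ring's white line running down its side from about (258,305) to (243,380). The zero line runs from (215,402) to (195,422).

Run:
```python
from h import *
r=lambda a,b,z:ray("scene",240+a/10,160+b/10,z)[:2]
for ax in ([.5118,-.016],[.5105,-.0155],[.511,-.0165]):
  f=lambda p:round(float(np.arctan2(*(p-ax)[::-1])),3)
  P=[r(258,305,.19),r(243,380,.172),r(215,402,.17),r(195,422,.17)]
  print([f(p) for p in P],[round(float(np.hypot(*(p-ax))),4) for p in P])
```

```text
[-2.883, -2.884, -2.948, -2.925] [0.0204, 0.0277, 0.0367, 0.0461]
[-2.841, -2.853, -2.927, -2.908] [0.0193, 0.0266, 0.0356, 0.045]
[-2.898, -2.894, -2.957, -2.932] [0.0195, 0.0268, 0.0359, 0.0452]
```

Emit:
step_arm --increments '[{"delta_pos": [0,0,0],"dr": [0,0,1.5],"fingers": 1},{"delta_pos": [0,0,0],"dr": [0,0,3],"fingers": 1},{"delta_pos": [0,0,0],"dr": [0,0,3],"fingers": 1},{"delta_pos": [0,0,0],"dr": [0,0,3],"fingers": 1},{"delta_pos": [0,0,0],"dr": [0,0,3],"fingers": 1}]'

```text
time: 5.45
tool_pos: [0.5093, -0.0148, 0.175]
tool_rot: [-3.14, 0.003, -0.166]
contact_force: [-7.1, 4.5, 6.4]
opening: 0.0571
grip_force: 40.0
```

Emit:
step_arm --increments '[{"delta_pos": [0,0,0],"dr": [0,0,0],"fingers": -0.4},{"delta_pos": [0,0,0],"dr": [0,0,0],"fingers": -0.8},{"delta_pos": [0,0,0],"dr": [0,0,0],"fingers": -1},{"delta_pos": [0,0,-4],"dr": [0,0,0],"fingers": -1},{"delta_pos": [0,0,-9],"dr": [0,0,0],"fingers": -1}]'

```text
time: 6.08
tool_pos: [0.5104, -0.016, 0.2648]
tool_rot: [3.141, 0.003, -0.167]
contact_force: [1.2, 1.3, 0.7]
opening: 0.0912
grip_force: 0.0
```

Emit:
step_arm --increments '[{"delta_pos": [0,5,-3],"dr": [0,0,0],"fingers": -1},{"delta_pos": [0,10,-3],"dr": [0,0,0],"fingers": -1},{"delta_pos": [0,15,-3],"dr": [0,0,0],"fingers": -1},{"delta_pos": [0,20,-3],"dr": [0,0,0],"fingers": -1},{"delta_pos": [0,20,-3],"dr": [0,0,0],"fingers": -1}]'

```text
time: 6.7
tool_pos: [0.4771, -0.2164, 0.2943]
tool_rot: [3.141, 0.0, -0.171]
contact_force: [0.0, 0.9, 0.2]
opening: 0.0918
grip_force: 0.0
```

Run:
```python
from h import *
a=crop('scene','pics/a.png',240,160,60,50,8); b=crop('top','pics/b.png',206,164,60,60,8)
A=cv2.imread('pics/a.png');B=cv2.imread('pics/b.png');
H=max(A.shape[0],B.shape[0]);C=np.zeros((H,A.shape[1]+B.shape[1],3),np.uint8);C[:A.shape[0],:480]=A;C[:B.shape[0],480:]=B
cv2.imwrite('pics/s4.png',cv2.resize(C,(800,400))); print(C.shape)
```

```text
(480, 960, 3)
```

View pics/s4.png

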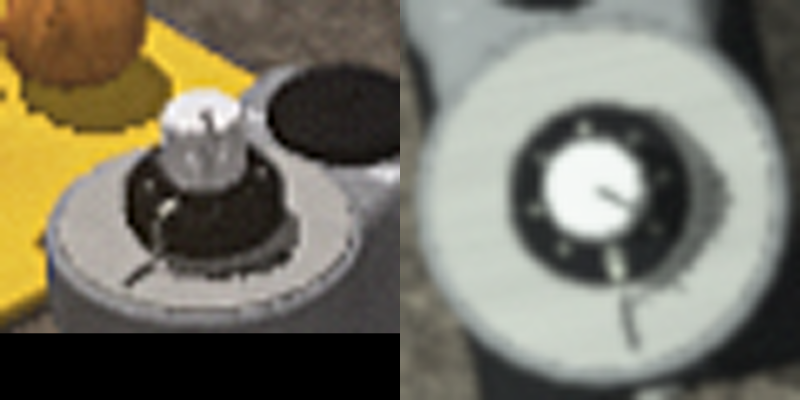

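The left half (scene) and right half (top) both show the white line nearly meeting the zero line. In the top part the white line runs from (611,250) to (618,282) and the zero line from (625,295) to (636,347). In the scene part the white line is at (168,203)–(155,245) and the zero line at (158,260)–(127,285). I'll measure this to sub-pixel accuracy.

```bash
cat > m.py <<'E'
from h import *
def prof(n,im,ax,z,rs,sign,c0=-2.95,w=.35):
    # angular profile over radii -> centroid angle
    th=np.linspace(c0-w,c0+w,141);out=[]
    for r in rs:
        P=[proj(n,[ax[0]+r*np.cos(t),ax[1]+r*np.sin(t),z]) for t in th]
        v=cv2.remap(im.astype(np.float32),np.float32([[p[0] for p in P]]),np.float32([[p[1] for p in P]]),cv2.INTER_CUBIC)[0]*sign
        s=np.clip(v-np.median(v)-.35*(v.max()-np.median(v)),0,None)
        k=np.abs(th-th[s.argmax()])<.12
        out.append(round(float((th*s)[k].sum()/s[k].sum()),3))
    return out
if __name__=="__main__":
  for n in("top","scene"):
    im=np.mean([viewer.read_camera(n) for _ in range(2)],0).mean(2)
    for ax in ([.5118,-.016],[.5105,-.0155],[.511,-.017]):
        print(n,ax,"white",prof(n,im,ax,.19,[.019,.021,.023,.025,.027],1),"zero",prof(n,im,ax,.17,[.036,.039,.042,.045,.048,.05],-1))
  # axis estimates: fine top disc + head
  im=viewer.read_camera("top").mean(2); b=blob(im[164:224,206:266]>225,50,300);print(b)
  for c,_ in b: print(ray("top",206+c[0],164+c[1],.22))
E
python3 m.py
```

```text
top [0.5118, -0.016] white [-2.931, -2.929, -2.928, -2.927, -2.934] zero [-2.931, -2.944, -2.945, -2.936, -2.935, -2.93]Traceback (most recent call last):
  File "m.py", line 16, in <module>
    print(n,ax,"white",prof(n,im,ax,.19,[.019,.021,.023,.025,.027],1),"zero",prof(n,im,ax,.17,[.036,.039,.042,.045,.048,.05],-1))
                                                                             ~~~~^^^^^^^^^^^^^^^^^^^^^^^^^^^^^^^^^^^^^^^^^^^^^^^
  File "m.py", line 6, in prof
    P=[proj(n,[ax[0]+r*np.cos(t),ax[1]+r*np.sin(t),z]) for t in th]
       ~~~~^^^^^^^^^^^^^^^^^^^^^^^^^^^^^^^^^^^^^^^^^^^
  File "h.py", line 7, in proj
    p=viewer.camera_params(n);q=p["K"]@(p["T"][:3,:3].T@(np.array(P)-p["T"][:3,3]));return q[:2]/q[2]
ValueError: time passes only in moves, steps and waits
```

```bash
sed -i 's/^import cv2,numpy as np/import cv2,numpy as np,functools\ncp=functools.lru_cache(None)(viewer.camera_params)/; s/viewer.camera_params(n);/cp(n);/' h.py; python3 m.py
```

```text
top [0.5118, -0.016] white [-2.931, -2.929, -2.927, -2.927, -2.935] zero [-2.931, -2.944, -2.946, -2.936, -2.935, -2.931]
top [0.5105, -0.0155] white [-2.89, -2.894, -2.892, -2.901, -2.927] zero [-2.917, -2.926, -2.925, -2.918, -2.917, -2.906]
top [0.511, -0.017] white [-2.971, -2.967, -2.961, -2.965, -2.976] zero [-2.96, -2.967, -2.963, -2.953, -2.951, -2.942]
scene [0.5118, -0.016] white [-3.023, -2.996, -2.982, -2.968, -2.934] zero [-2.969, -2.978, -2.971, -2.972, -2.955, -2.936]
scene [0.5105, -0.0155] white [-2.972, -2.952, -2.945, -2.92, -2.882] zero [-2.951, -2.96, -2.955, -2.95, -2.933, -2.879]
scene [0.511, -0.017] white [-3.057, -3.029, -3.016, -2.989, -2.946] zero [-2.994, -3.0, -2.991, -2.986, -2.968, -2.917]
[([28.03, 27.57], [23, 22, 12, 13, 112])]
[ 0.51269641 -0.01439385  0.22      ]
```

The top view puts the ring at zero to within about 0.01–0.02 rad. Next is the fine knob.

Emit:
step_arm --increments '[{"delta_pos": [-0.05,-5,0],"dr": [0,0,-9],"fingers": -1},{"delta_pos": [-0.05,-10,0],"dr": [0,0,-18],"fingers": -1},{"delta_pos": [-0.05,-15,0],"dr": [0,0,-27],"fingers": -1},{"delta_pos": [-0.05,-20.3,0],"dr": [0,0,-36],"fingers": -1},{"delta_pos": [-0.05,-20.3,0],"dr": [0,0,-45],"fingers": -1}]'

```text
time: 7.78
tool_pos: [0.511, -0.009, 0.2949]
tool_rot: [-3.141, -0.001, 0.63]
contact_force: [-1.9, -0.0, -1.1]
opening: 0.092
grip_force: 0.0
```

Emit:
step_arm --increments '[{"delta_pos": [0,0,3],"dr": [0,0,0],"fingers": -0.5},{"delta_pos": [0,0,6],"dr": [0,0,0],"fingers": -0.3},{"delta_pos": [0,0,8.5],"dr": [0,0,0],"fingers": -0.2},{"delta_pos": [0,0,9.7],"dr": [0,0,0],"fingers": -0.2},{"delta_pos": [0,0,9.7],"dr": [0,0,0],"fingers": -0.2}]'

```text
time: 8.4
tool_pos: [0.5107, -0.0127, 0.1975]
tool_rot: [-3.141, 0.001, 0.62]
contact_force: [-0.1, -0.4, 0.2]
opening: 0.0554
grip_force: 0.0
```

```bash
python3 -c "
from h import *
o=robot.observe();print(o['torque'],o['contact_force'],o['opening'],o['tool_rot'],o['tool_pos'])"
```

```text
[ 0.0109426  -0.02117826  0.01065406] [-0.07239781 -0.3739918   0.2464479 ] 0.055399099646659136 [-3.14095986e+00  7.06425150e-04  6.19537811e-01] [ 0.51069351 -0.01266164  0.19745183]
```

Emit:
step_arm --increments '[{"delta_pos": [-0.2,0.3,0],"dr": [0,0,0],"fingers": -0.2},{"delta_pos": [-0.2,0.3,0],"dr": [0,0,0],"fingers": 1},{"delta_pos": [-0.2,0.3,0],"dr": [0,0,0],"fingers": 1},{"delta_pos": [-0.2,0.3,0],"dr": [0,0,0],"fingers": 1},{"delta_pos": [-0.2,0.3,0],"dr": [0,0,0],"fingers": 1}]' --newtons 5

```text
time: 9.02
tool_pos: [0.5108, -0.0161, 0.198]
tool_rot: [-3.141, -0.0, 0.619]
contact_force: [-2.5, 2.0, 2.8]
opening: 0.0296
grip_force: 5.0
```

Emit:
step_arm --increments '[{"delta_pos": [0,0,0],"dr": [0,0,0],"fingers": 1},{"delta_pos": [0,0,0],"dr": [0,0,0],"fingers": 1},{"delta_pos": [0,0,0],"dr": [0,0,0],"fingers": 1},{"delta_pos": [0,0,0],"dr": [0,0,0],"fingers": 1},{"delta_pos": [0,0,0],"dr": [0,0,0],"fingers": 1}]'

```text
time: 9.65
tool_pos: [0.5109, -0.0162, 0.1979]
tool_rot: [-3.141, -0.0, 0.619]
contact_force: [-4.1, 2.5, 5.4]
opening: 0.0293
grip_force: 5.0
```

```bash
cat > o.py <<'E'
from h import *
o=robot.observe();print(o['torque'],o['contact_force'],o['opening'],o['tool_rot'],o['tool_pos'],o['qpos'][5],o['joint_efforts'][5])
E
python3 o.py
```

```text
[0.61268236 0.50280375 0.01565909] [-4.13065088  2.5436698   5.36504044] 0.029321648939312394 [-3.14131185e+00 -1.99389428e-04  6.19238530e-01] [ 0.51087167 -0.01623591  0.19792924] 0.7694045417912725 0.002415500348433852
```

Emit:
step_arm --increments '[{"delta_pos": [0,-0.08,0],"dr": [0,0,0],"fingers": 1},{"delta_pos": [0,-0.08,0],"dr": [0,0,0],"fingers": 1},{"delta_pos": [0,-0.08,0],"dr": [0,0,2],"fingers": 1},{"delta_pos": [0,-0.08,0],"dr": [0,0,5],"fingers": 1},{"delta_pos": [0,-0.08,0],"dr": [0,0,8],"fingers": 1}]' --newtons 15

```text
time: 10.28
tool_pos: [0.5107, -0.016, 0.1979]
tool_rot: [3.141, -0.0, 0.478]
contact_force: [-1.5, 1.5, 5.2]
opening: 0.0298
grip_force: 15.0
```

```bash
python3 o.py
```

```text
[0.30845743 0.26532343 0.04601292] [-1.46625225  1.52845437  5.16524707] 0.029840402287270633 [ 3.14109237e+00 -3.69777247e-04  4.77543699e-01] [ 0.51067892 -0.01597916  0.19792772] 0.9120524683014739 -0.5029348656535149
```

Emit:
step_arm --increments '[{"delta_pos": [0,0,0],"dr": [0,0,3],"fingers": 1},{"delta_pos": [0,0,0],"dr": [0,0,6],"fingers": 1},{"delta_pos": [0,0,0],"dr": [0,0,9],"fingers": 1},{"delta_pos": [0,0,0],"dr": [0,0,12],"fingers": 1},{"delta_pos": [0,0,0],"dr": [0,0,14],"fingers": 1}]'

```text
time: 10.9
tool_pos: [0.5106, -0.0157, 0.1979]
tool_rot: [-3.141, -0.0, 0.234]
contact_force: [-2.8, 2.6, 5.9]
opening: 0.0295
grip_force: 15.0
```

```bash
python3 o.py
```

```text
[0.45793285 0.34764294 0.07881681] [-2.77246593  2.59250695  5.91498249] 0.02948183088740198 [-3.14149490e+00 -4.06196745e-04  2.33586311e-01] [ 0.51058625 -0.01571504  0.1979361 ] 1.1560565050471414 -0.2397217322140932
```

Emit:
step_arm --increments '[{"delta_pos": [0,0,0],"dr": [0,0,1],"fingers": 1},{"delta_pos": [0,0,0],"dr": [0,0,2],"fingers": 1},{"delta_pos": [0,0,0],"dr": [0,0,3],"fingers": 1},{"delta_pos": [0,0,0],"dr": [0,0,3],"fingers": 1},{"delta_pos": [0,0,0],"dr": [0,0,3],"fingers": 1}]'

```text
time: 11.52
tool_pos: [0.5106, -0.0157, 0.1979]
tool_rot: [-3.141, -0.0, 0.183]
contact_force: [-2.1, 3.6, 5.9]
opening: 0.0297
grip_force: 15.0
```

```bash
python3 o.py
```

```text
[0.48668399 0.38531015 0.02783415] [-2.13823711  3.58107652  5.88477812] 0.029654044185141455 [-3.14143288e+00 -4.07045112e-04  1.82612080e-01] [ 0.51057316 -0.0156699   0.19793566] 1.2070718113503436 0.05202012020163238
```

Emit:
step_arm --increments '[{"delta_pos": [0,0,0],"dr": [0,0,0.6],"fingers": 1},{"delta_pos": [0,0,0],"dr": [0,0,1.2],"fingers": 1},{"delta_pos": [0,0,0],"dr": [0,0,1.8],"fingers": 1},{"delta_pos": [0,0,0],"dr": [0,0,2.4],"fingers": 1},{"delta_pos": [0,0,0],"dr": [0,0,3],"fingers": 1}]'

```text
time: 12.15
tool_pos: [0.5105, -0.0156, 0.1979]
tool_rot: [-3.141, -0.0, 0.13]
contact_force: [-2.5, 3.1, 5.3]
opening: 0.0294
grip_force: 15.0
```

```bash
python3 o.py
```

```text
[0.4957997  0.37943975 0.02259184] [-2.46344027  3.06033768  5.29819299] 0.02944801780892389 [-3.14126389e+00 -3.47297441e-04  1.29892289e-01] [ 0.51054545 -0.01560452  0.19793348] 1.2597803144898398 -0.05662609823048115
```

Emit:
step_arm --increments '[{"delta_pos": [0,0,0],"dr": [0,0,0.6],"fingers": 1},{"delta_pos": [0,0,0],"dr": [0,0,1.2],"fingers": 1},{"delta_pos": [0,0,0],"dr": [0,0,1.8],"fingers": 1},{"delta_pos": [0,0,0],"dr": [0,0,2.4],"fingers": 1},{"delta_pos": [0,0,0],"dr": [0,0,3],"fingers": 1}]'

```text
time: 12.78
tool_pos: [0.5105, -0.0155, 0.1979]
tool_rot: [-3.141, -0.0, 0.078]
contact_force: [-2.0, 3.1, 5.6]
opening: 0.0297
grip_force: 15.0
```

```bash
python3 o.py
```

```text
[0.55035139 0.40800633 0.09216489] [-2.01000199  3.11725296  5.61843006] 0.02967567277279313 [-3.14113452e+00 -2.96856520e-04  7.75641293e-02] [ 0.51053423 -0.01554416  0.19791696] 1.312119595808006 -0.056430125841870904
```

Emit:
step_arm --increments '[{"delta_pos": [0,0,0],"dr": [0,0,0.4],"fingers": 1},{"delta_pos": [0,0,0],"dr": [0,0,0.8],"fingers": 1},{"delta_pos": [0,0,0],"dr": [0,0,1.2],"fingers": 1},{"delta_pos": [0,0,0],"dr": [0,0,1.6],"fingers": 1},{"delta_pos": [0,0,0],"dr": [0,0,2],"fingers": 1}]'

```text
time: 13.4
tool_pos: [0.5105, -0.0155, 0.1979]
tool_rot: [-3.141, -0.0, 0.043]
contact_force: [-2.5, 2.3, 6.1]
opening: 0.0296
grip_force: 15.0
```

```bash
python3 o.py
```

```text
[0.58255652 0.3827706  0.05984059] [-2.47285338  2.33322157  6.14080026] 0.02959117789137506 [-3.14107580e+00 -2.47224797e-04  4.27772199e-02] [ 0.51052932 -0.01551257  0.19790922] 1.346925108462395 -0.019471988780424
```

Still free, allowing for noise of about 0.03 N m. Continuing.

Emit:
step_arm --increments '[{"delta_pos": [0,0,0],"dr": [0,0,0.6],"fingers": 1},{"delta_pos": [0,0,0],"dr": [0,0,1.2],"fingers": 1},{"delta_pos": [0,0,0],"dr": [0,0,1.8],"fingers": 1},{"delta_pos": [0,0,0],"dr": [0,0,2.4],"fingers": 1},{"delta_pos": [0,0,0],"dr": [0,0,3],"fingers": 1}]'

```text
time: 14.02
tool_pos: [0.5105, -0.0155, 0.1979]
tool_rot: [-3.141, -0.0, -0.01]
contact_force: [-1.4, 3.3, 6.5]
opening: 0.0291
grip_force: 15.0
```

```bash
python3 o.py
```

```text
[0.64863438 0.33619877 0.02611064] [-1.42820278  3.25342389  6.47600198] 0.029057675302515986 [-3.14095946e+00 -2.25651414e-04 -9.71530485e-03] [ 0.51052038 -0.01547296  0.19791119] 1.3993850515447939 -0.05625218851491809
```

Emit:
step_arm --increments '[{"delta_pos": [0,0,0],"dr": [0,0,0.6],"fingers": 1},{"delta_pos": [0,0,0],"dr": [0,0,1.2],"fingers": 1},{"delta_pos": [0,0,0],"dr": [0,0,1.8],"fingers": 1},{"delta_pos": [0,0,0],"dr": [0,0,2.4],"fingers": 1},{"delta_pos": [0,0,0],"dr": [0,0,3],"fingers": 1}]'

```text
time: 14.65
tool_pos: [0.5105, -0.0154, 0.1979]
tool_rot: [-3.141, -0.0, -0.062]
contact_force: [-2.0, 3.8, 5.3]
opening: 0.0297
grip_force: 15.0
```

```bash
python3 o.py
```

```text
[0.67812762 0.38960777 0.06547162] [-1.98243412  3.81272172  5.27984328] 0.029679836990429375 [-3.14082679e+00 -2.76653179e-04 -6.20759748e-02] [ 0.51054885 -0.01539759  0.19793073] 1.4517680015665502 -0.05612378823570907
```

Joint 6's effort is a much cleaner signal, at a steady −0.056 N m while free. I'll use that.

Emit:
step_arm --increments '[{"delta_pos": [0,0,0],"dr": [0,0,0.6],"fingers": 1},{"delta_pos": [0,0,0],"dr": [0,0,1.2],"fingers": 1},{"delta_pos": [0,0,0],"dr": [0,0,1.8],"fingers": 1},{"delta_pos": [0,0,0],"dr": [0,0,2.4],"fingers": 1},{"delta_pos": [0,0,0],"dr": [0,0,3],"fingers": 1}]'

```text
time: 15.28
tool_pos: [0.5105, -0.0153, 0.1979]
tool_rot: [-3.141, -0.0, -0.114]
contact_force: [-3.0, 3.6, 5.5]
opening: 0.0292
grip_force: 15.0
```

```bash
python3 o.py
```

```text
[0.70125904 0.34157545 0.07628425] [-3.03177139  3.58987398  5.4953689 ] 0.02916187686086403 [-3.14072411e+00 -2.36187731e-04 -1.14377469e-01] [ 0.5105437  -0.01533037  0.19793554] 1.504106990677385 -0.055964874336495996
```

Emit:
step_arm --increments '[{"delta_pos": [0,0,0],"dr": [0,0,0.6],"fingers": 1},{"delta_pos": [0,0,0],"dr": [0,0,1.2],"fingers": 1},{"delta_pos": [0,0,0],"dr": [0,0,1.8],"fingers": 1},{"delta_pos": [0,0,0],"dr": [0,0,2.4],"fingers": 1},{"delta_pos": [0,0,0],"dr": [0,0,3],"fingers": 1}]'

```text
time: 15.9
tool_pos: [0.5105, -0.0153, 0.1979]
tool_rot: [-3.141, -0.0, -0.167]
contact_force: [-1.9, 4.0, 6.2]
opening: 0.0294
grip_force: 15.0
```

```bash
python3 o.py
```

```text
[0.77658888 0.28933048 0.05919087] [-1.91644874  3.96015416  6.23285423] 0.029419518690686385 [-3.14064609e+00 -1.17882286e-04 -1.66724788e-01] [ 0.51053582 -0.01527828  0.19791915] 1.5564853160047039 -0.04168966202996671
```

Emit:
step_arm --increments '[{"delta_pos": [0,0,0],"dr": [0,0,0.6],"fingers": 1},{"delta_pos": [0,0,0],"dr": [0,0,1.2],"fingers": 1},{"delta_pos": [0,0,0],"dr": [0,0,1.6],"fingers": 1},{"delta_pos": [0,0,0],"dr": [0,0,1.6],"fingers": 1},{"delta_pos": [0,0,0],"dr": [0,0,1.6],"fingers": 1}]'

```text
time: 16.52
tool_pos: [0.5105, -0.0153, 0.1979]
tool_rot: [-3.141, -0.0, -0.194]
contact_force: [-1.9, 4.8, 5.5]
opening: 0.0294
grip_force: 15.0
```

```bash
python3 o.py
```

```text
[0.8085247  0.33151784 0.15435629] [-1.92952733  4.80179685  5.50302104] 0.02941942190074596 [-3.14062337e+00 -5.65246907e-05 -1.94175795e-01] [ 0.5105352  -0.01526178  0.19791319] 1.5839473823040724 0.13025488704442978
```

Emit:
step_arm --increments '[{"delta_pos": [0,0,0],"dr": [0,0,0.4],"fingers": 1},{"delta_pos": [0,0,0],"dr": [0,0,0.7],"fingers": 1},{"delta_pos": [0,0,0],"dr": [0,0,0.7],"fingers": 1},{"delta_pos": [0,0,0],"dr": [0,0,0.7],"fingers": 1},{"delta_pos": [0,0,0],"dr": [0,0,0.7],"fingers": 1}]'

```text
time: 17.15
tool_pos: [0.5106, -0.0153, 0.1979]
tool_rot: [-3.141, -0.0, -0.206]
contact_force: [-2.3, 4.2, 6.7]
opening: 0.0295
grip_force: 15.0
```

```bash
python3 o.py
```

```text
[0.8148616  0.36083566 0.21742645] [-2.3366416   4.18479042  6.65993451] 0.02952610311511099 [-3.14062990e+00 -9.76007513e-05 -2.06372274e-01] [ 0.51055182 -0.01526319  0.19791627] 1.596155744753479 0.15633773524314165
```

The burrs touch at a yaw of about −0.165. Back-off will be about 46.5°, in reverse.

Emit:
step_arm --increments '[{"delta_pos": [0,0,0],"dr": [0,0,-3],"fingers": 1},{"delta_pos": [0,0,0],"dr": [0,0,-8],"fingers": 1},{"delta_pos": [0,0,0],"dr": [0,0,-13],"fingers": 1},{"delta_pos": [0,0,0],"dr": [0,0,-18],"fingers": 1},{"delta_pos": [0,0,0],"dr": [0,0,-23],"fingers": 1}]'

```text
time: 17.77
tool_pos: [0.5106, -0.0157, 0.1979]
tool_rot: [-3.141, -0.0, 0.198]
contact_force: [-1.8, 2.8, 5.0]
opening: 0.0293
grip_force: 15.0
```

Emit:
step_arm --increments '[{"delta_pos": [0,0,0],"dr": [0,0,-6],"fingers": 1},{"delta_pos": [0,0,0],"dr": [0,0,-12],"fingers": 1},{"delta_pos": [0,0,0],"dr": [0,0,-18],"fingers": 1},{"delta_pos": [0,0,0],"dr": [0,0,-22],"fingers": 1},{"delta_pos": [0,0,0],"dr": [0,0,-23.5],"fingers": 1}]'

```text
time: 18.4
tool_pos: [0.5108, -0.0161, 0.198]
tool_rot: [3.141, -0.0, 0.606]
contact_force: [-1.5, 1.1, 5.3]
opening: 0.0296
grip_force: 15.0
```

Emit:
step_arm --increments '[{"delta_pos": [0,0,0],"dr": [0,0,0],"fingers": 1},{"delta_pos": [0,0,0],"dr": [0,0,0],"fingers": 1},{"delta_pos": [0,0,0],"dr": [0,0,0],"fingers": 1},{"delta_pos": [0,0,0],"dr": [0,0,0],"fingers": 1},{"delta_pos": [0,0,0],"dr": [0,0,0],"fingers": 1}]'

```text
time: 19.02
tool_pos: [0.5107, -0.0161, 0.1979]
tool_rot: [3.141, -0.0, 0.605]
contact_force: [-1.8, 2.0, 4.9]
opening: 0.0294
grip_force: 15.0
```

```bash
python3 o.py
```

```text
[ 0.1921772   0.24643846 -0.00179365] [-1.81432107  2.00652873  4.89118388] 0.02939694520698794 [ 3.14083705e+00 -3.69384832e-04  6.04713513e-01] [ 0.51074799 -0.01606952  0.1979406 ] 0.7848378052518837 -0.04125335952267051
```

Emit:
step_arm --increments '[{"delta_pos": [0,0,0],"dr": [0,0,0],"fingers": 0},{"delta_pos": [0,0,0],"dr": [0,0,0],"fingers": -0.2},{"delta_pos": [0,0,0],"dr": [0,0,0],"fingers": -0.3},{"delta_pos": [0,0,-4],"dr": [0,0,0],"fingers": -0.3},{"delta_pos": [0,0,-9],"dr": [0,0,0],"fingers": -0.3}]'

```text
time: 19.65
tool_pos: [0.5099, -0.0159, 0.2877]
tool_rot: [-3.14, 0.002, 0.605]
contact_force: [0.6, -0.9, -1.1]
opening: 0.0595
grip_force: 0.0
```

Emit:
step_arm --increments '[{"delta_pos": [-2.8,4,0],"dr": [0,0,0],"fingers": -1},{"delta_pos": [-5.6,8,0],"dr": [0,0,0],"fingers": -1},{"delta_pos": [-8.4,12,0],"dr": [0,0,0],"fingers": -1},{"delta_pos": [-11.2,16,0],"dr": [0,0,0],"fingers": -1},{"delta_pos": [-11.2,16,0],"dr": [0,0,0],"fingers": -1}]'

```text
time: 20.27
tool_pos: [0.509, -0.2143, 0.2869]
tool_rot: [-3.141, 0.001, 0.601]
contact_force: [1.4, 0.3, -1.0]
opening: 0.0916
grip_force: 0.0
```

```bash
python3 m.py
python3 - <<'E'
from h import *
a=crop('scene','pics/a2.png',240,160,60,50,8); b=crop('top','pics/b2.png',206,164,60,60,8)
A=cv2.imread('pics/a2.png');B=cv2.imread('pics/b2.png')
C=np.zeros((480,960,3),np.uint8);C[:400,:480]=A;C[:,480:]=B
cv2.imwrite('pics/s5.png',cv2.resize(C,(800,400)))
E
```

```text
top [0.5118, -0.016] white [-2.932, -2.929, -2.928, -2.927, -2.935] zero [-2.931, -2.944, -2.945, -2.936, -2.935, -2.93]
top [0.5105, -0.0155] white [-2.891, -2.894, -2.892, -2.902, -2.928] zero [-2.917, -2.926, -2.925, -2.919, -2.916, -2.906]
top [0.511, -0.017] white [-2.971, -2.967, -2.962, -2.966, -2.977] zero [-2.96, -2.967, -2.963, -2.954, -2.951, -2.941]
scene [0.5118, -0.016] white [-3.023, -2.996, -2.981, -2.967, -2.933] zero [-2.968, -2.977, -2.97, -2.971, -2.953, -2.933]
scene [0.5105, -0.0155] white [-2.971, -2.951, -2.944, -2.919, -2.881] zero [-2.95, -2.959, -2.953, -2.949, -2.93, -2.877]
scene [0.511, -0.017] white [-3.057, -3.028, -3.015, -2.988, -2.945] zero [-2.993, -2.999, -2.99, -2.985, -2.966, -2.909]
[([28.12, 27.55], [23, 22, 12, 13, 112])]
[ 0.51273582 -0.01457679  0.22      ]
```

View pics/s5.png

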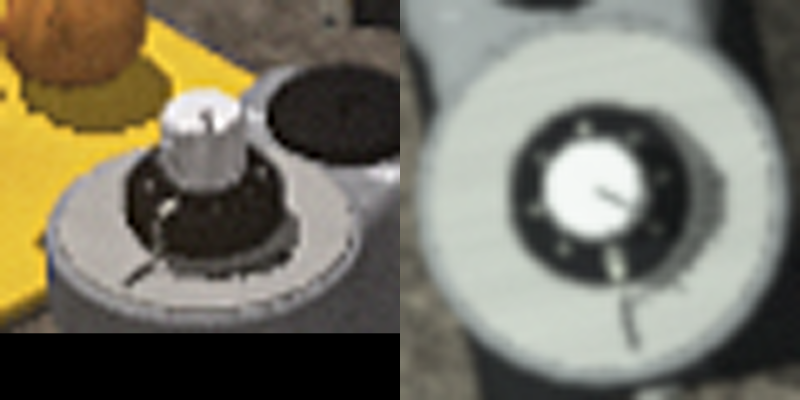

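The image shows the ring still on the zero line, unmoved, and the knob pointer where expected. The gripper is well clear, so I'm handing in.

```bash
python3 -c "
from cell import robot
print(robot.hand_in())"
```

```text
the job is handed in; nothing more can be done
None
```

The job is handed in: the coarse ring is on the zero line to within about 0.02 rad and did not move while I turned the fine knob. The burrs touched after about 0.78 rad clockwise, and I backed the knob off about 0.77 rad from there (an eighth of a turn is 0.785), with the gripper clear at about 20 s.

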